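# Put up the folding stand for the cap block

### The job

Put up the folding stand on the hat maker's bench: swing its hinged brace all the way out until it snaps past the sprung catch and stays seated against its stop, then tip the leaf over so that it comes down flat on the brace. Then set the long narrow cap block down (do not drop it) upright in the middle of the leaf, lengthways along the leaf's hinge, and let go. Leave the brush, the round dome block and the jar where they are.

Things in the scene. Friction and masses are not known exactly. Their poses are not given: they have to be found in the camera images.
- stand: Fixed folding stand: pale wooden trestle box 100 (x) x 260 (y) x 100 mm high; a brace and a leaf are hinged on its front. Origin: centre of its underside, on the bench; z up. Its front faces its own -x (front face at x = -50 mm). The brace turns about an upright pin at x = -65, y = +60 mm.
- catch_top (a point): Top of the catch: a sprung steel ball standing 10 mm proud of a thin dark steel plate (plate top 50 mm above the bench, stand x = -50 to -150, y = 30 to 75 mm) that sticks out under the brace. Ball top 60 mm above the bench at stand x = -125, y = +47.5 mm. Beyond it, at y = 68 to 77 mm, is the low end stop of the brace.
- brace (a joint): Angle of the brace (rad). 0: folded flat along the stand's front, pointing to the stand's -y; 1.571: fully out, pointing to the stand's -x, against its stop. It rides over the ball catch from about 1.15 to 1.5 (some 5 N of push near its end); the ball then pops up behind it and keeps it at 1.53 to 1.57. Short of the catch it stays where it is left.
- brace_tip (a point): Middle of the end face of the brace, 150 mm from its pin and 82 mm above the bench. The brace is a dark wooden bar 16 mm thick, from 56 to 100 mm above the bench, with a foot 22 mm wide below its free end reaching down to the bench.
- leaf (a joint): Angle of the leaf (rad) about the hinge along the stand's front top edge (stand x = -50, z = 100 mm, along y). 0: level in front of the stand, on the brace; 1.571: upright; more: leaning back over the stand (back stop 2.45). The damped stiff hinge holds it near upright; below about 0.8 it sinks slowly by itself, past level (to -0.7) when no brace is under it.
- leaf_edge (a point): Middle of the round nosing bar (16 mm across) along the free edge of the leaf, on the bar's axis, 160 mm from the hinge. The leaf is a plywood board 162 mm deep, 220 mm along the hinge (centred on the stand), 12 mm thick; the nosing stands 4 mm above its upper face.
- leaf_mid (a point): Centre of the leaf's upper face (the face that is up when the leaf is down; when leaning back it faces the rear of the stand). When the leaf is down it lies 112 mm above the bench, its y axis along the hinge, its z up.
- capblock: Loose wooden side-cap block, a long narrow loaf with rounded ends and a rounded top: 130 mm long (its x), 54 mm wide (its y; straight sides up to 40 mm), 67 mm high, 0.35 kg. Origin: centre of its flat underside; z up.
- brush: Bystander: hat brush about 190 mm long, lying along its x axis. Leave alone.
- dome: Bystander: round dark wooden crown block, 152 mm across, 118 mm high; origin at the centre of its underside. Leave alone.
- jar: Bystander: closed jar, 70 mm across, 85 mm high; origin at the centre of its underside. Leave alone.
Mind the look-alikes: they are no part of the job. Several things have the shape of the capblock; the one meant has the colours described above.

How it is judged:
On the way, in this order (a step that is already met when the one before it is completed fails the run):
1. the brace is swung fully out and seated past its catch (value of joint brace above 1.52 rad and value of joint leaf above 0.3 rad), for 0.2 s.
2. the leaf lies down level on the seated brace (value of joint brace above 1.52 rad and value of joint leaf between -0.04 and 0.04 rad), for 0.2 s.
At the end, for the whole second after the job is handed in: The brace is out beyond 1.52 rad (seated past its catch), the leaf is level within 0.04 rad on it, and the cap block stands upright and at rest on the leaf, its centre within 30 mm (across the hinge) and 40 mm (along the hinge) of the leaf's centre, its length within 0.25 rad of the hinge line (all of step 2 and x of capblock in the frame of leaf_mid between -0.03 and 0.03 m and y of capblock in the frame of leaf_mid between -0.04 and 0.04 m and z of capblock in the frame of leaf_mid between -0.008 and 0.008 m and angle between the x axis of capblock and the y axis of leaf_mid, either way round below 0.25 rad and angle between capblock's own z axis and vertical below 0.1 rad and linear speed of capblock below 0.02 m/s); the robot touches nothing.
It fails at once if the cap block is dropped (moving faster than 0.6 m/s out of the fingers) (linear speed of capblock above 0.6 m/s and contact force between the fingers and capblock below 0.05 N).
It fails at once if the brush, the dome block or the jar is shifted by more than 30 mm (distance of any of brush, dome, jar from where it was at the start of the episode above 0.03 m).
It also fails if it takes over 64 s, if anything falls off the work surface, if the arm or the gripper's body presses on something with over 40 N, if the wrist force passes 120 N, or if a joint passes its speed limit or range.

### The arm

A 6-joint arm with a two-finger parallel gripper is mounted at the origin on the work surface. World frame = base frame: x ahead of the robot, y to its left, z up, the work surface at z = 0. Lengths are in m, angles in rad, forces in N, time in s.
With the tool pointing down it reaches from about 0.275 to 0.75 m from the base axis. Payload 10.2 kg.
Tool frame: the origin (TCP) lies between the finger pads; the fingertips stand 19 mm ahead of it and the grasp point (between the pads) is the TCP (manip.finger_overhang is the distance from the TCP to the fingertips, in m); z points along the fingers, y is the line along which they close (so a half turn about z gives the same grasp; the last joint's range is limited). The gripper opens to 88 mm and grips with 3 to 60 N. Pads are 18 mm wide; open, the fingers measure 123 mm over their backs; the gripper's body (75 mm by 187 mm) begins 45 mm behind the grasp point.
Start: joints at [-1.522, 0.313, 1.498, -0, 1.331, -0.223], TCP at [0.141, -0.506, 0.258] pointing down, gripper open.
Joint ranges: [-2.94, 2.94], [-0.97, 2.17], [0.19, 2.56], [-1.23, 4.37], [0.02, 3.11], [-2.88, 2.88]. Speed limits (rad/s): [2.39, 2.39, 3.01, 3.14, 3.14, 3.14].

### API

Orientations are given as a rotation vector (axis times angle).
In Python, from workcell import manip, viewer, order gives the robot as it stands. The module is installed in compiled form; this text tells all that it offers.
- The arm moves only by the tool servo_tool, never from a script. Its argument "commands" is a list of rows, each an object of numbers: "hand": the opening, from -1 (shut) to 1 (fully open); "dx", "dy", "dz": the shift along the tool's x, y, z scaled (see below); "wx", "wy", "wz": the turn, a rotation vector about the tool's x, y, z scaled (see below). In form: [{"hand": .., "dx": .., "dy": .., "dz": .., "wx": .., "wy": .., "wz": ..}, ...]. A call has 1 to 12 rows; each row shifts and turns the commanded pose from where the row before left it, along the tool's axes as they then stand; what a row does not reach is not made up. The controller multiplies each number of a shift by 0.025 m and each number of a turn by 180 degrees. A row lasts 1/8 s, in which the tool goes at most 62.5 mm and 10.7 degrees, less where a joint would pass 70% of its speed; a pose out of reach is approached as far as the arm can. A call with a number of a shift or a turn outside -1 to 1 is refused whole. A call with a gripper value outside its range is refused whole. The fingers move at their own pace and stop on an object; "squeeze" is the grip in N (left out, the last holds). Time passes only in rows, so rows that do not move let the fingers close. It gives the time, the measured TCP pose, the force, the opening and the grip force at its end, in the units of the state.
- manip.read_state(): the state, without advancing time (a new reading comes with each control period).
- viewer.snapshot(name): name is "scene" or "top" or "wrist"; returns the picture (400x640x3 uint8, red, green, blue); there is no depth.
- viewer.camera_info(name): a dict with "camera_matrix" (3x3 intrinsics, pixels), "rvec" (rotation vector, rad) and "tvec" (3), from world to camera coordinates, as OpenCV has them. Camera axes: x right, y down, z forward; pixel columns grow to the right and rows downward; lengths in m; the calibration is good to about 2 mm. A picture is of the moment at which its call begins: read the wrist's pose just before it. camera_info takes no time and is no camera call; for the wrist camera it gives the pose at the moment of the call.
- order.close_job(): hands the job in; it is judged then, once.
The state is a dict: "t": time; "qpos": joint angles; "joint_vel": joint speeds; "joint_efforts": joint torques, N m; "tcp_pos": TCP position; "tool_rot": TCP orientation; "contact_force": force on the tool from outside, world axes, zero at the start; "ft_torque": the same for the moment, N m; "width": opening from 0.0 (shut) to 1.0 (fully open); "grasp_force": force on a finger pad.
Only numpy, scipy, OpenCV 4.12 (cv2) and the standard library are available. Lean on these libraries where they do the work, as an engineer would, in place of code of your own. Each camera call takes 0.05 s, during which the arm holds its last target. There are 200 camera calls.

## Working session

There is one attempt and no reset: what is moved stays moved. The work goes in short steps, Python scripts to look and compute and a tool call to move; the robot and the scene stay as the last step left them, time stands still between calls to the robot, and variables do not carry over. Pictures are saved under pics/ and viewed, at most 10 in all, crops included, and the job is handed in when it is done.

Besides the shell and the picture viewer there is one more tool, called in YAML: its name, and indented under it one key for each argument. servo_tool: Moves the arm, as the interface text tells. Shifts and turns lie within -1 to 1; 1 stands for 0.025 m of shift or 180 degrees of turn. Its arguments: {"type":"object","properties":{"commands":{"type":"array"},"squeeze":{"type":"number"}},"required":["commands"]}

```bash
mkdir -p pics
python3 - <<'E'
from workcell import manip, viewer
import cv2
for n in ("scene","top"):
    im=viewer.snapshot(n); cv2.imwrite(f"pics/{n}0.png",im[:,:,::-1])
    i=viewer.camera_info(n); print(n,i)
print(manip.read_state())
E
```

```text
scene {'camera_matrix': array([[458.3166884 ,   0.        , 320.99232261],
       [  0.        , 458.3166884 , 196.65326138],
       [  0.        ,   0.        ,   1.        ]]), 'rvec': array([ 1.4066782 ,  1.93283926, -1.00951014]), 'tvec': array([ 0.21207122, -0.18730743,  2.03684665])}
top {'camera_matrix': array([[380.04505883,   0.        , 322.7586871 ],
       [  0.        , 380.04505883, 199.10424072],
       [  0.        ,   0.        ,   1.        ]]), 'rvec': array([ 2.19669822, -2.1638404 ,  0.09289765]), 'tvec': array([-0.05956639,  0.51018727,  1.26216764])}
{'t': 0.1, 'qpos': array([-1.52234165e+00,  3.13380358e-01,  1.49833146e+00,  1.56927202e-05,
        1.33100032e+00, -2.23385684e-01]), 'joint_vel': array([ 1.92187016e-04, -8.45711922e-05, -3.86681164e-03,  2.24130143e-03,
        8.27978988e-04, -5.13731266e-04]), 'joint_efforts': array([ 2.52590376e-03, -4.02810395e+01, -2.52644116e+01,  6.95744692e-02,
        3.42016085e-02, -5.16560533e-05]), 'tcp_pos': array([ 0.14095451, -0.50552737,  0.25723645]), 'tool_rot': array([-3.11151513e+00, -4.25535534e-01, -1.77398178e-04]), 'contact_force': array([0.26806077, 0.10185525, 0.27428924]), 'ft_torque': array([0.02736595, 0.02168252, 0.02735841]), 'grasp_force': 0.0, 'width': 0.9966088431901601}
```

View pics/scene0.png

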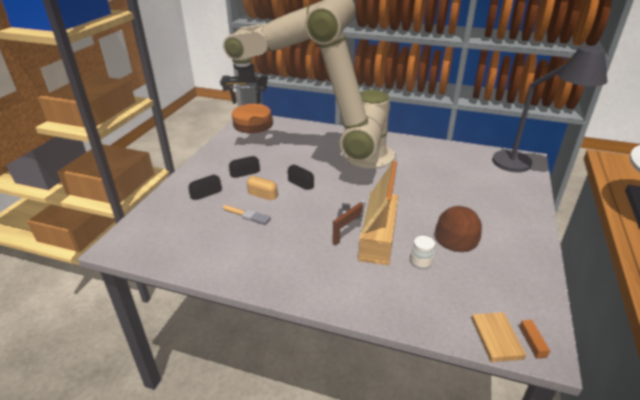

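View pics/top0.png

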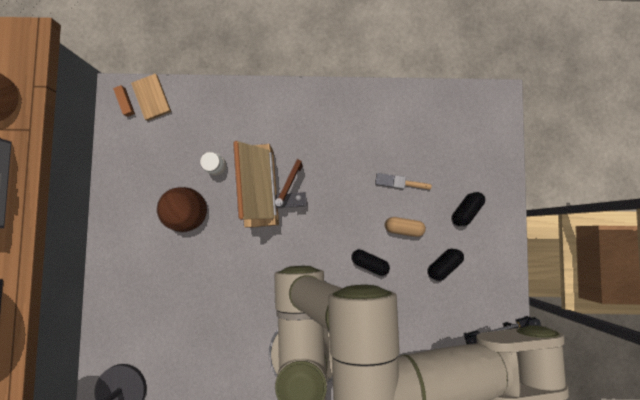

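The top view shows the stand at about (255,185) with its front facing right. The brace pin is at (279,203) and its tip near (298,163), and the leaf leans back with its nosing at x≈239. There are four loaf shapes: tan at (405,227), and black at (370,262), (445,264) and (468,209). The tan one fits "wooden". I'll enlarge to confirm it.

Run:
```python
import cv2,numpy as np
t=cv2.imread("pics/top0.png");s=cv2.imread("pics/scene0.png")
def crop(im,x,y,w,h,k):
    c=cv2.resize(im[y:y+h,x:x+w],None,fx=k,fy=k,interpolation=cv2.INTER_CUBIC)
    for i in range(0,w,10): cv2.line(c,(i*k,0),(i*k,6 if (x+i)%50 else 14),(0,0,255),1)
    for j in range(0,h,10): cv2.line(c,(0,j*k),(6 if (y+j)%50 else 14,j*k),(0,0,255),1)
    return c
a=crop(t,230,130,80,100,5); b=crop(s,320,160,80,100,5)   # 400x500
c=crop(t,350,190,140,100,4)
cv2.imwrite("pics/c1.png",np.hstack([a,b])); cv2.imwrite("pics/c2.png",c)
```

```text
(no output)
```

View pics/c1.png

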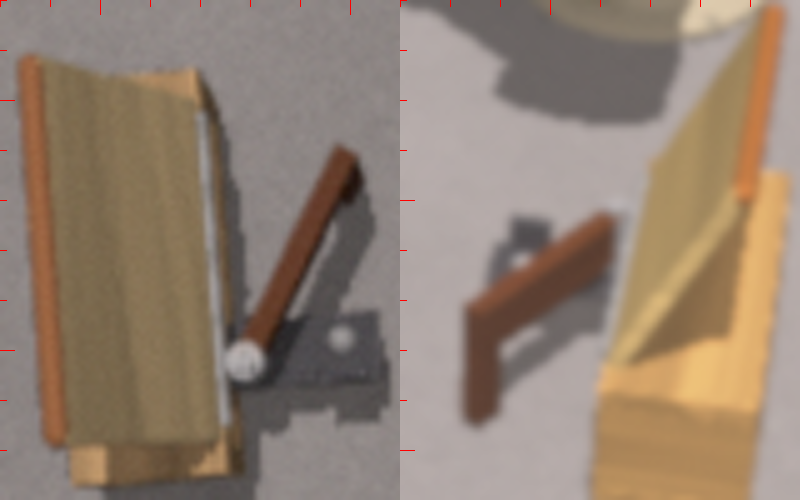

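View pics/c2.png

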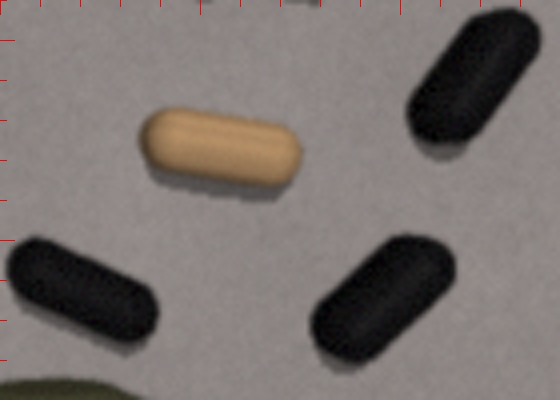

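The tan block, centred near (405,227), is the only wooden-coloured loaf; the other three are black look-alikes. Next I fit the stand, leaf, brace and block poses.

```bash
cat > h.py <<'E'
import numpy as np,cv2
from scipy.optimize import least_squares
from scipy.spatial.transform import Rotation as R
from workcell import manip,viewer
def proj(n,P):
    i=viewer.camera_info(n); return cv2.projectPoints(np.atleast_2d(P).astype(float),i["rvec"],i["tvec"],i["camera_matrix"],None)[0][:,0]
def ray(n,uv,z):
    i=viewer.camera_info(n); Rm=cv2.Rodrigues(i["rvec"])[0]; c=-Rm.T@i["tvec"]
    d=Rm.T@np.linalg.inv(i["camera_matrix"])@np.array([uv[0],uv[1],1.]); return c+d*(z-c[2])/d[2]
def S2W(p,s): # stand->world, s=(x,y,yaw)
    c,n=np.cos(s[2]),np.sin(s[2]); p=np.atleast_2d(p)
    return np.c_[s[0]+c*p[:,0]-n*p[:,1], s[1]+n*p[:,0]+c*p[:,1], p[:,2]]
def W2S(p,s):
    d=np.array(p[:2])-s[:2]; c,n=np.cos(s[2]),np.sin(s[2]); return np.array([c*d[0]+n*d[1],-n*d[0]+c*d[1],p[2]])
def show(s=None):
    t=manip.read_state(); r=R.from_rotvec(t["tool_rot"]).as_matrix()
    print(round(t["t"],2),t["tcp_pos"].round(4),"toolx",np.degrees(np.arctan2(r[1,0],r[0,0])).round(1),"q",t["qpos"].round(2),t["width"])
    if s is not None: print("stand frame",W2S(t["tcp_pos"],s).round(4))
E
python3 - <<'E'
from h import *
A=lambda x,y:(230+x/5,130+y/5); B=lambda x,y:(240+x/5,160+y/5)
obs=[("top",A(246,360),lambda l,b:(-.065,.06,.104)),("top",A(341,338),lambda l,b:(-.125,.0475,.058)),
("top",A(30,58),lambda l,b:(-.05+.16*-np.cos(l),-.11,.1+.16*np.sin(l)+.004)),("top",A(54,440),lambda l,b:(-.05-.16*np.cos(l),.11,.1+.16*np.sin(l)+.004)),
("top",A(345,150),lambda l,b:(-.065-.15*np.sin(b),.06-.15*np.cos(b),.1)),
("scene",B(600,390),lambda l,b:(-.05,-.13,.1)),("scene",B(757,410),lambda l,b:(.05,-.13,.1)),("scene",B(790,175),lambda l,b:(.05,.13,.1)),
("scene",B(745,192),lambda l,b:(-.05-.16*np.cos(l),-.11,.1+.16*np.sin(l))),("scene",B(775,10),lambda l,b:(-.05-.16*np.cos(l),.11,.1+.16*np.sin(l))),
("scene",B(480,315),lambda l,b:(-.065-.15*np.sin(b),.06-.15*np.cos(b),.1))]
def f(p): return np.concatenate([proj(n,S2W(q(p[3],p[4]),p[:3]))[0]-uv for n,uv,q in obs])
r=least_squares(f,[.5,.2,1.6,2.,.5],loss="soft_l1")
print(r.x.round(4)); print(f(r.x).reshape(-1,2).round(1))
im=cv2.imread("pics/top0.png")[185:240,375:435]; hsv=cv2.cvtColor(im,cv2.COLOR_BGR2HSV)
m=((hsv[...,1]>90)&(hsv[...,2]>80)).astype(np.uint8); n,l,st,c=cv2.connectedComponentsWithStats(m); k=1+st[1:,4].argmax()
(rc,sz,an)=cv2.minAreaRect(np.argwhere(l==k)[:,::-1].astype(np.float32)); print(rc,sz,an,st[k])
bx=cv2.boxPoints((rc,sz,an))+[375,185]
W=np.array([ray("top",u,.03) for u in bx]); print("cap",W.mean(0).round(4)); e=[W[1]-W[0],W[2]-W[1]]
for v in e: print(np.linalg.norm(v).round(3),np.degrees(np.arctan2(v[1],v[0])).round(1))
for u in [(392,181),(410,184),(430,187),(210,161)]: print(u,ray("top",u,.01).round(3))
show(r.x[:3])
E
```

```text
[0.5467 0.1594 1.6734 2.0758 0.5084]
[[-1.  -0.3]
 [-0.4 -0.2]
 [-0.7 -0.6]
 [-0.1  0.7]
 [-1.  -0.9]
 [-0.9 -1.1]
 [ 0.2 -0.8]
 [ 0.  -1.1]
 [-0.6  0.9]
 [-0.4 -0.4]
 [-1.3 -1.3]]
(30.01351547241211, 41.41891860961914) (38.962562561035156, 15.289106369018555) 9.462322235107422 [ 11  32  39  19 552]
cap [ 0.4231 -0.3276  0.03  ]
0.051 -9.4
0.13 -98.6
(392, 181) [ 0.578 -0.288  0.01 ]
(410, 184) [ 0.568 -0.349  0.01 ]
(430, 187) [ 0.559 -0.418  0.01 ]
(210, 161) [0.637 0.337 0.01 ]
0.1 [ 0.141  -0.5055  0.2572] toolx 15.6 q [-1.52  0.31  1.5   0.    1.33 -0.22] 0.9966088431901601
stand frame [-0.6199  0.4717  0.2572]
```

Fit residuals are about 1 px: stand yaw 95.9°, leaf 2.08 rad, brace 0.51 rad. First I turn the tool to line up with the stand and shut the fingers.

servo_tool:
  commands:
    - {"hand": -1,"wz": -0.0558}
    - {"hand": -1,"wz": -0.0558}
    - {"hand": -1,"wz": -0.0558}
    - {"hand": -1,"wz": -0.0558}
    - {"hand": -1,"wz": -0.0558}
    - {"hand": -1,"wz": -0.0558}
    - {"hand": -1,"wz": -0.0558}
    - {"hand": -1,"wz": -0.0558}
    - {"hand": -1}
  squeeze: 20

```text
invalid input at $.commands[0]: expected keys hand, dx, dy, dz, wx, wy, wz
```

```bash
echo 'ST=(.5467,.1594,1.6734)' >> h.py; python3 -c "
from h import *; show(ST)"
```

```text
0.1 [ 0.141  -0.5055  0.2572] toolx 15.6 q [-1.52  0.31  1.5   0.    1.33 -0.22] 0.9966088431901601
stand frame [-0.6199  0.4717  0.2572]
```

All keys are needed in each row.

servo_tool:
  commands:
    - {"hand": -1,"dx": 0,"dy": 0,"dz": 0,"wx": 0,"wy": 0,"wz": -0.0558}
    - {"hand": -1,"dx": 0,"dy": 0,"dz": 0,"wx": 0,"wy": 0,"wz": -0.0558}
    - {"hand": -1,"dx": 0,"dy": 0,"dz": 0,"wx": 0,"wy": 0,"wz": -0.0558}
    - {"hand": -1,"dx": 0,"dy": 0,"dz": 0,"wx": 0,"wy": 0,"wz": -0.0558}
    - {"hand": -1,"dx": 0,"dy": 0,"dz": 0,"wx": 0,"wy": 0,"wz": -0.0558}
    - {"hand": -1,"dx": 0,"dy": 0,"dz": 0,"wx": 0,"wy": 0,"wz": -0.0558}
    - {"hand": -1,"dx": 0,"dy": 0,"dz": 0,"wx": 0,"wy": 0,"wz": -0.0558}
    - {"hand": -1,"dx": 0,"dy": 0,"dz": 0,"wx": 0,"wy": 0,"wz": -0.0558}
  squeeze: 20

```text
t: 1.1
tcp_pos: [0.1409, -0.5056, 0.2574]
tool_rot: [-2.097, -2.339, -0.001]
contact_force: [0.0, -0.2, 0.3]
width: 0.114
grasp_force: 0.0
```

```bash
python3 -c "
from h import *; show(ST)"
```

```text
1.1 [ 0.1409 -0.5056  0.2574] toolx 96.3 q [-1.52  0.31  1.5   0.    1.33 -1.63] 0.11394045380628702
stand frame [-0.6199  0.4718  0.2574]
```

servo_tool:
  commands:
    - {"hand": -1,"dx": 0.96,"dy": 1,"dz": 0,"wx": 0,"wy": 0,"wz": 0}
    - {"hand": -1,"dx": 0.96,"dy": 1,"dz": 0,"wx": 0,"wy": 0,"wz": 0}
    - {"hand": -1,"dx": 0.96,"dy": 1,"dz": 0,"wx": 0,"wy": 0,"wz": 0}
    - {"hand": -1,"dx": 0.96,"dy": 1,"dz": 0,"wx": 0,"wy": 0,"wz": 0}
    - {"hand": -1,"dx": 0.96,"dy": 1,"dz": 0,"wx": 0,"wy": 0,"wz": 0}
    - {"hand": -1,"dx": 0.96,"dy": 1,"dz": 0,"wx": 0,"wy": 0,"wz": 0}
    - {"hand": -1,"dx": 0.96,"dy": 1,"dz": 0,"wx": 0,"wy": 0,"wz": 0}
    - {"hand": -1,"dx": 0.96,"dy": 1,"dz": 0,"wx": 0,"wy": 0,"wz": 0}
    - {"hand": -1,"dx": 0.96,"dy": 1,"dz": 0,"wx": 0,"wy": 0,"wz": 0}
    - {"hand": -1,"dx": 0.96,"dy": 1,"dz": 0,"wx": 0,"wy": 0,"wz": 0}

```text
t: 2.35
tcp_pos: [0.3654, -0.2402, 0.2575]
tool_rot: [-2.103, -2.333, -0.0]
contact_force: [-0.0, -0.1, 0.4]
width: 0.002
grasp_force: 0.0
```

```bash
python3 -c "
from h import *; show(ST)"
```

```text
2.35 [ 0.3654 -0.2402  0.2575] toolx 95.9 q [-0.85  0.12  1.74 -0.    1.28 -0.95] 0.002363634711688684
stand frame [-0.3789  0.2213  0.2575]
```

servo_tool:
  commands:
    - {"hand": -1,"dx": 0.92,"dy": 0.96,"dz": 0,"wx": 0,"wy": 0,"wz": 0}
    - {"hand": -1,"dx": 0.92,"dy": 0.96,"dz": 0,"wx": 0,"wy": 0,"wz": 0}
    - {"hand": -1,"dx": 0.92,"dy": 0.96,"dz": 0,"wx": 0,"wy": 0,"wz": 0}
    - {"hand": -1,"dx": 0.92,"dy": 0.96,"dz": 0,"wx": 0,"wy": 0,"wz": 0}
    - {"hand": -1,"dx": 0.92,"dy": 0.96,"dz": 0,"wx": 0,"wy": 0,"wz": 0}
    - {"hand": -1,"dx": 0.92,"dy": 0.96,"dz": 0,"wx": 0,"wy": 0,"wz": 0}
    - {"hand": -1,"dx": 0.92,"dy": 0.96,"dz": 0,"wx": 0,"wy": 0,"wz": 0}
    - {"hand": -1,"dx": 0.92,"dy": 0.96,"dz": 0,"wx": 0,"wy": 0,"wz": 0}
    - {"hand": -1,"dx": 0.92,"dy": 0.96,"dz": 0,"wx": 0,"wy": 0,"wz": 0}
    - {"hand": -1,"dx": 0.92,"dy": 0.96,"dz": 0,"wx": 0,"wy": 0,"wz": 0}
    - {"hand": -1,"dx": 0.92,"dy": 0.96,"dz": 0,"wx": 0,"wy": 0,"wz": 0}
    - {"hand": -1,"dx": 0.92,"dy": 0.96,"dz": 0,"wx": 0,"wy": 0,"wz": 0}

```text
t: 3.85
tcp_pos: [0.6233, 0.064, 0.2573]
tool_rot: [-2.103, -2.333, 0.001]
contact_force: [-0.0, 0.4, -1.2]
width: 0.005
grasp_force: 0.0
```

Run:
```python
from h import *; show(ST)
im=viewer.snapshot("top"); im2=viewer.snapshot("wrist")
cv2.imwrite("pics/a.png",np.hstack([cv2.resize(im[100:240,200:340,::-1],(400,400)),cv2.resize(im2[:,:,::-1],(400,250))[[*range(250)]+[249]*150]]))
```

```text
3.85 [0.6233 0.064  0.2573] toolx 95.9 q [-0.08  0.54  1.16 -0.    1.44 -0.19] 0.005090982248877029
stand frame [-0.1028 -0.0664  0.2573]
```

View pics/a.png

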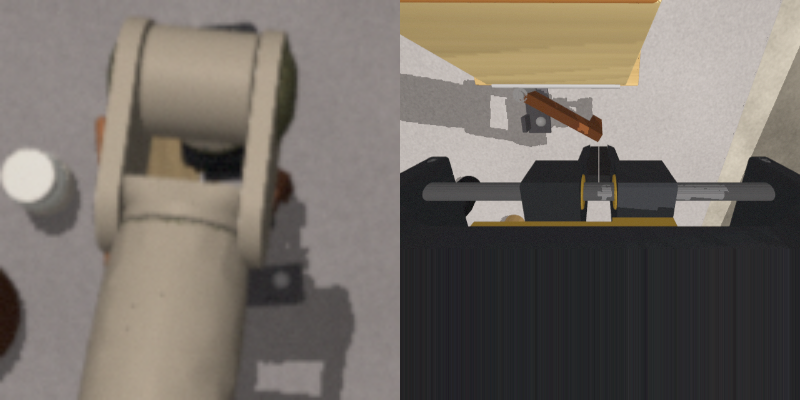

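The top view shows the wrist over the brace side. The wrist view shows the shut fingertips at about (598,150), just inside the brace tip at (597,130), with the leaf at the top. I check the wrist camera's offset, then descend.

Run:
```python
from h import *
i=viewer.camera_info("wrist");Rm=cv2.Rodrigues(i["rvec"])[0];c=-Rm.T@i["tvec"];print(W2S(c,ST).round(3))
pin=np.array([-.065,.06]);p=W2S(manip.read_state()["tcp_pos"],ST)[:2]
for b in [.55,.7,.85,1.0,1.15,1.25,1.35,1.45,1.53,1.571,1.6]:
    off=.008+np.cos(b)*.009+np.sin(b)*.0175; q=pin+.13*np.array([-np.sin(b),-np.cos(b)])+off*np.array([np.cos(b),-np.sin(b)])
    d=(q-p)/.025; print(b,q.round(4),"dx %.2f dy %.2f"%(d[0],-d[1])); p=q
```

```text
[-0.025 -0.067  0.384]
0.55 [-0.1118 -0.0638] dx -0.40 dy -0.12
0.7 [-0.1287 -0.0563] dx -0.68 dy -0.30
0.85 [-0.1448 -0.0461] dx -0.64 dy -0.41
1.0 [-0.1595 -0.0335] dx -0.59 dy -0.51
1.15 [-0.1724 -0.0183] dx -0.52 dy -0.60
1.25 [-0.1797 -0.007 ] dx -0.29 dy -0.45
1.35 [-0.1859  0.0051] dx -0.25 dy -0.49
1.45 [-0.1909  0.0181] dx -0.20 dy -0.52
1.53 [-0.1938  0.0289] dx -0.12 dy -0.43
1.571 [-0.195   0.0345] dx -0.05 dy -0.23
1.6 [-0.1957  0.0386] dx -0.03 dy -0.16
```

servo_tool:
  commands:
    - {"hand": -1,"dx": 0,"dy": 0,"dz": 1,"wx": 0,"wy": 0,"wz": 0}
    - {"hand": -1,"dx": 0,"dy": 0,"dz": 1,"wx": 0,"wy": 0,"wz": 0}
    - {"hand": -1,"dx": 0,"dy": 0,"dz": 1,"wx": 0,"wy": 0,"wz": 0}
    - {"hand": -1,"dx": 0,"dy": 0,"dz": 1,"wx": 0,"wy": 0,"wz": 0}

```text
t: 4.45
tcp_pos: [0.6222, 0.0623, 0.1568]
tool_rot: [-2.104, -2.333, 0.001]
contact_force: [0.1, -0.4, -0.1]
width: 0.003
grasp_force: 0.0
```

servo_tool:
  commands:
    - {"hand": -1,"dx": 0,"dy": 0,"dz": 1,"wx": 0,"wy": 0,"wz": 0}
    - {"hand": -1,"dx": 0,"dy": 0,"dz": 1,"wx": 0,"wy": 0,"wz": 0}
    - {"hand": -1,"dx": 0,"dy": 0,"dz": 0.75,"wx": 0,"wy": 0,"wz": 0}
    - {"hand": -1,"dx": -0.4,"dy": -0.12,"dz": 0,"wx": 0,"wy": 0,"wz": 0}
    - {"hand": -1,"dx": -0.68,"dy": -0.3,"dz": 0,"wx": 0,"wy": 0,"wz": 0}
    - {"hand": -1,"dx": -0.64,"dy": -0.41,"dz": 0,"wx": 0,"wy": 0,"wz": 0}
    - {"hand": -1,"dx": -0.59,"dy": -0.51,"dz": 0,"wx": 0,"wy": 0,"wz": 0}

```text
t: 5.32
tcp_pos: [0.595, 0.0004, 0.0898]
tool_rot: [2.104, 2.332, 0.001]
contact_force: [1.3, 0.3, -0.0]
width: 0.009
grasp_force: 0.5
```

```bash
python3 -c "
from h import *; show(ST)"
```

```text
5.33 [5.95e-01 4.00e-04 8.98e-02] toolx 95.9 q [-0.2   0.64  1.47 -0.    1.04 -0.3 ] 0.008815909651906472
stand frame [-0.1631 -0.0318  0.0898]
```

servo_tool:
  commands:
    - {"hand": -1,"dx": -0.4,"dy": -0.55,"dz": 0,"wx": 0,"wy": 0,"wz": 0}
    - {"hand": -1,"dx": -0.29,"dy": -0.45,"dz": 0,"wx": 0,"wy": 0,"wz": 0}
    - {"hand": -1,"dx": -0.25,"dy": -0.49,"dz": 0,"wx": 0,"wy": 0,"wz": 0}
    - {"hand": -1,"dx": -0.2,"dy": -0.52,"dz": 0,"wx": 0,"wy": 0,"wz": 0}
    - {"hand": -1,"dx": -0.1,"dy": -0.43,"dz": 0,"wx": 0,"wy": 0,"wz": 0}
    - {"hand": -1,"dx": 0,"dy": -0.26,"dz": 0,"wx": 0,"wy": 0,"wz": 0}
    - {"hand": -1,"dx": 0,"dy": 0,"dz": 0,"wx": 0,"wy": 0,"wz": 0}

```text
t: 6.2
tcp_pos: [0.5317, -0.0361, 0.0895]
tool_rot: [2.103, 2.332, 0.001]
contact_force: [2.9, -1.0, 0.4]
width: 0.003
grasp_force: 0.9
```

```bash
python3 -c "
from h import *; show(ST)"
```

```text
6.2 [ 0.5317 -0.0361  0.0895] toolx 95.9 q [-0.29  0.52  1.67 -0.    0.95 -0.39] 0.0033588388036700834
stand frame [-0.1929  0.0349  0.0895]
```

servo_tool:
  commands:
    - {"hand": -1,"dx": 0,"dy": -0.12,"dz": 0,"wx": 0,"wy": 0,"wz": 0}
    - {"hand": -1,"dx": 0,"dy": -0.12,"dz": 0,"wx": 0,"wy": 0,"wz": 0}
    - {"hand": -1,"dx": 0,"dy": 0,"dz": 0,"wx": 0,"wy": 0,"wz": 0}

```text
t: 6.58
tcp_pos: [0.5309, -0.0363, 0.0901]
tool_rot: [2.097, 2.323, 0.016]
contact_force: [33.3, 5.6, -16.7]
width: 0.01
grasp_force: 16.0
```

```bash
python3 -c "
from h import *; show(ST)"
```

```text
6.58 [ 0.5309 -0.0363  0.0901] toolx 95.8 q [-0.29  0.51  1.68  0.    0.93 -0.39] 0.009944496981509876
stand frame [-0.193   0.0357  0.0901]
```

Hard stop reached at the predicted place with 33 N, so the brace is past its catch. I back off, lift, and go over to behind the leaf.

servo_tool:
  commands:
    - {"hand": -1,"dx": 0,"dy": 0.24,"dz": 0,"wx": 0,"wy": 0,"wz": 0}
    - {"hand": -1,"dx": 0,"dy": 0.8,"dz": 0,"wx": 0,"wy": 0,"wz": 0}
    - {"hand": -1,"dx": 0,"dy": 0,"dz": -1,"wx": 0,"wy": 0,"wz": 0}
    - {"hand": -1,"dx": 0,"dy": 0,"dz": -1,"wx": 0,"wy": 0,"wz": 0}
    - {"hand": -1,"dx": 0,"dy": 0,"dz": -1,"wx": 0,"wy": 0,"wz": 0}
    - {"hand": -1,"dx": 0,"dy": 0,"dz": -1,"wx": 0,"wy": 0,"wz": 0}
    - {"hand": -1,"dx": 0,"dy": 0,"dz": -1,"wx": 0,"wy": 0,"wz": 0}
    - {"hand": -1,"dx": 0,"dy": 0,"dz": -1,"wx": 0,"wy": 0,"wz": 0}
    - {"hand": -1,"dx": 0,"dy": 0,"dz": -1,"wx": 0,"wy": 0,"wz": 0}
    - {"hand": -1,"dx": 0,"dy": 0,"dz": -1,"wx": 0,"wy": 0,"wz": 0}

```text
t: 7.82
tcp_pos: [0.551, -0.0335, 0.2896]
tool_rot: [-2.103, -2.333, 0.001]
contact_force: [-0.3, -0.1, -0.1]
width: 0.007
grasp_force: 0.0
```

Run:
```python
from h import *; show(ST)
im=viewer.snapshot("scene"); im2=viewer.snapshot("wrist")
cv2.imwrite("pics/b.png",np.hstack([cv2.resize(im[150:290,290:430,::-1],(400,400)),cv2.resize(im2[:,:,::-1],(400,250))[[*range(250)]+[249]*150]]))
```

```text
7.83 [ 0.551  -0.0335  0.2896] toolx 95.9 q [-0.27  0.35  1.36 -0.    1.43 -0.38] 0.007386087742889334
stand frame [-0.1923  0.0155  0.2896]
```

View pics/b.png

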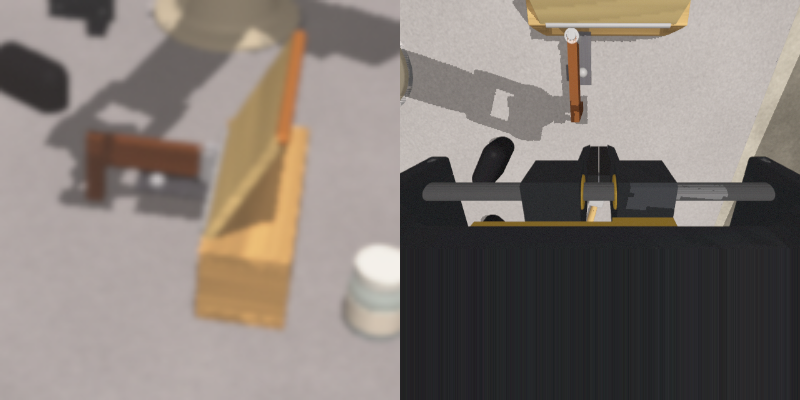

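The scene view shows the brace square to the stand at about (145,150). In the wrist view the ball at (583,72) has popped up beside the brace at (572,80), so it is seated. Next I move behind the leaf.

servo_tool:
  commands:
    - {"hand": -1,"dx": 0.89,"dy": 0.05,"dz": 0,"wx": 0,"wy": 0,"wz": 0}
    - {"hand": -1,"dx": 0.89,"dy": 0.05,"dz": 0,"wx": 0,"wy": 0,"wz": 0}
    - {"hand": -1,"dx": 0.89,"dy": 0.05,"dz": 0,"wx": 0,"wy": 0,"wz": 0}
    - {"hand": -1,"dx": 0.89,"dy": 0.05,"dz": 0,"wx": 0,"wy": 0,"wz": 0}
    - {"hand": -1,"dx": 0.89,"dy": 0.05,"dz": 0,"wx": 0,"wy": 0,"wz": 0}
    - {"hand": -1,"dx": 0.89,"dy": 0.05,"dz": 0,"wx": 0,"wy": 0,"wz": 0}
    - {"hand": -1,"dx": 0.89,"dy": 0.05,"dz": 0,"wx": 0,"wy": 0,"wz": 0}
    - {"hand": -1,"dx": 0.89,"dy": 0.05,"dz": 0,"wx": 0,"wy": 0,"wz": 0}
    - {"hand": -1,"dx": 0.89,"dy": 0.05,"dz": 0,"wx": 0,"wy": 0,"wz": 0}
    - {"hand": -1,"dx": 0.89,"dy": 0.05,"dz": 0,"wx": 0,"wy": 0,"wz": 0}
    - {"hand": -1,"dx": 0.89,"dy": 0.05,"dz": 0,"wx": 0,"wy": 0,"wz": 0}
    - {"hand": -1,"dx": 0.89,"dy": 0.05,"dz": 0,"wx": 0,"wy": 0,"wz": 0}

```text
t: 9.43
tcp_pos: [0.5383, 0.2342, 0.2874]
tool_rot: [-2.103, -2.332, 0.003]
contact_force: [-0.4, 0.1, -0.3]
width: 0.006
grasp_force: 0.0
```

Run:
```python
from h import *; show(ST)
p=W2S(manip.read_state()["tcp_pos"],ST)[[0,2]]; 
for t in [2.2,2.1,2.0,1.9,1.8,1.7,1.6,1.5,1.4,1.3,1.2,1.1,1.0,.9,.8,.7,.6,.5,.4,.3]:
    c,s=np.cos(t),np.sin(t); f=np.array([-.05-.13*c+.012*s,.1+.13*s+.012*c]); bx=-.05-.16*c+.008*s+.008
    q=np.array([max(f[0],bx)+.009,f[1]+.019]); d=(q-p)/.025; print(t,q.round(3),"dx %.2f dz %.2f"%(d[0],-d[1])); p=q
```

```text
9.43 [0.5383 0.2342 0.2874] toolx 95.9 q [ 0.21  0.44  1.25 -0.    1.46  0.11] 0.005695376097802962
stand frame [0.0753 0.0007 0.2874]
2.2 [0.068 0.217] dx -0.31 dz 2.81
2.1 [0.055 0.225] dx -0.52 dz -0.32
2.0 [0.041 0.232] dx -0.55 dz -0.28
1.9 [0.026 0.238] dx -0.58 dz -0.24
1.8 [0.011 0.243] dx -0.61 dz -0.19
1.7 [-0.004  0.246] dx -0.62 dz -0.14
1.6 [-0.02   0.249] dx -0.64 dz -0.09
1.5 [-0.036  0.25 ] dx -0.64 dz -0.04
1.4 [-0.051  0.249] dx -0.60 dz 0.02
1.3 [-0.064  0.247] dx -0.52 dz 0.07
1.2 [-0.077  0.245] dx -0.51 dz 0.12
1.1 [-0.089  0.24 ] dx -0.49 dz 0.17
1.0 [-0.101  0.235] dx -0.47 dz 0.22
0.9 [-0.112  0.228] dx -0.45 dz 0.26
0.8 [-0.123  0.221] dx -0.42 dz 0.31
0.7 [-0.133  0.212] dx -0.39 dz 0.35
0.6 [-0.142  0.202] dx -0.35 dz 0.38
0.5 [-0.149  0.192] dx -0.31 dz 0.42
0.4 [-0.156  0.181] dx -0.27 dz 0.45
0.3 [-0.162  0.169] dx -0.22 dz 0.47
```

servo_tool:
  commands:
    - {"hand": -1,"dx": 0,"dy": 0,"dz": 0.85,"wx": 0,"wy": 0,"wz": 0}
    - {"hand": -1,"dx": 0,"dy": 0,"dz": 0.85,"wx": 0,"wy": 0,"wz": 0}
    - {"hand": -1,"dx": 0,"dy": 0,"dz": 0.8,"wx": 0,"wy": 0,"wz": 0}
    - {"hand": -1,"dx": -0.81,"dy": 0,"dz": 0,"wx": 0,"wy": 0,"wz": 0}
    - {"hand": -1,"dx": -0.55,"dy": 0,"dz": -0.28,"wx": 0,"wy": 0,"wz": 0}
    - {"hand": -1,"dx": -0.58,"dy": 0,"dz": -0.24,"wx": 0,"wy": 0,"wz": 0}

```text
t: 10.18
tcp_pos: [0.5438, 0.1843, 0.2407]
tool_rot: [-2.104, -2.333, -0.002]
contact_force: [-2.1, 2.4, 0.1]
width: 0.001
grasp_force: 1.5
```

```bash
python3 -c "
from h import *; show(ST)"
```

```text
10.18 [0.5438 0.1843 0.2407] toolx 95.9 q [0.12 0.43 1.37 0.   1.34 0.02] 0.0014149006534371032
stand frame [0.025  0.0003 0.2407]
```

Contact with about 3 N, as expected. I keep following the arc.

servo_tool:
  commands:
    - {"hand": -1,"dx": -0.61,"dy": 0,"dz": -0.19,"wx": 0,"wy": 0,"wz": 0}
    - {"hand": -1,"dx": -0.62,"dy": 0,"dz": -0.14,"wx": 0,"wy": 0,"wz": 0}
    - {"hand": -1,"dx": -0.64,"dy": 0,"dz": -0.09,"wx": 0,"wy": 0,"wz": 0}
    - {"hand": -1,"dx": -0.64,"dy": 0,"dz": -0.04,"wx": 0,"wy": 0,"wz": 0}
    - {"hand": -1,"dx": -0.6,"dy": 0,"dz": 0.02,"wx": 0,"wy": 0,"wz": 0}
    - {"hand": -1,"dx": -0.52,"dy": 0,"dz": 0.07,"wx": 0,"wy": 0,"wz": 0}
    - {"hand": -1,"dx": -0.51,"dy": 0,"dz": 0.12,"wx": 0,"wy": 0,"wz": 0}
    - {"hand": -1,"dx": -0.49,"dy": 0,"dz": 0.17,"wx": 0,"wy": 0,"wz": 0}
    - {"hand": -1,"dx": -0.47,"dy": 0,"dz": 0.22,"wx": 0,"wy": 0,"wz": 0}
    - {"hand": -1,"dx": -0.45,"dy": 0,"dz": 0.26,"wx": 0,"wy": 0,"wz": 0}

```text
t: 11.42
tcp_pos: [0.5581, 0.0465, 0.2289]
tool_rot: [-2.104, -2.333, 0.0]
contact_force: [-0.3, 0.8, 1.0]
width: 0.007
grasp_force: 0.5
```

servo_tool:
  commands:
    - {"hand": -1,"dx": -0.42,"dy": 0,"dz": 0.31,"wx": 0,"wy": 0,"wz": 0}
    - {"hand": -1,"dx": -0.39,"dy": 0,"dz": 0.35,"wx": 0,"wy": 0,"wz": 0}
    - {"hand": -1,"dx": -0.35,"dy": 0,"dz": 0.38,"wx": 0,"wy": 0,"wz": 0}
    - {"hand": -1,"dx": -0.31,"dy": 0,"dz": 0.42,"wx": 0,"wy": 0,"wz": 0}
    - {"hand": -1,"dx": -0.27,"dy": 0,"dz": 0.45,"wx": 0,"wy": 0,"wz": 0}

```text
t: 12.05
tcp_pos: [0.5626, 0.0035, 0.1809]
tool_rot: [2.104, 2.333, -0.0]
contact_force: [0.2, 0.1, -0.2]
width: 0.003
grasp_force: 0.2
```

```bash
python3 -c "
from h import *; show(ST)"
```

```text
12.05 [0.5626 0.0035 0.1809] toolx 95.9 q [-0.2   0.46  1.49 -0.    1.19 -0.31] 0.003273459750114945
stand frame [-0.1567  0.0002  0.1809]
```

The leaf is tipping forward and will sink by itself. I lift off and go above the cap block, opening the hand on the way.

servo_tool:
  commands:
    - {"hand": -1,"dx": 0,"dy": 0,"dz": -1,"wx": 0,"wy": 0,"wz": 0}
    - {"hand": -1,"dx": -1,"dy": -0.57,"dz": -1,"wx": 0,"wy": 0,"wz": 0}
    - {"hand": -1,"dx": -1,"dy": -0.57,"dz": -1,"wx": 0,"wy": 0,"wz": 0}
    - {"hand": -1,"dx": -1,"dy": -0.57,"dz": 0,"wx": 0,"wy": 0,"wz": 0}
    - {"hand": 1,"dx": -1,"dy": -0.57,"dz": 0,"wx": 0,"wy": 0,"wz": 0}
    - {"hand": 1,"dx": -1,"dy": -0.57,"dz": 0,"wx": 0,"wy": 0,"wz": 0}
    - {"hand": 1,"dx": -1,"dy": -0.57,"dz": 0,"wx": 0,"wy": 0,"wz": 0}
    - {"hand": 1,"dx": -1,"dy": -0.57,"dz": 0,"wx": 0,"wy": 0,"wz": 0}
    - {"hand": 1,"dx": -1,"dy": -0.57,"dz": 0,"wx": 0,"wy": 0,"wz": 0}
    - {"hand": 1,"dx": -1,"dy": -0.57,"dz": 0,"wx": 0,"wy": 0,"wz": 0}
    - {"hand": 1,"dx": -1,"dy": -0.57,"dz": 0,"wx": 0,"wy": 0,"wz": 0}

```text
t: 13.42
tcp_pos: [0.4461, -0.2604, 0.2563]
tool_rot: [-2.104, -2.333, 0.0]
contact_force: [0.8, 1.0, -1.0]
width: 0.778
grasp_force: 0.0
```

servo_tool:
  commands:
    - {"hand": 1,"dx": -1,"dy": -0.6,"dz": 0,"wx": 0,"wy": 0,"wz": 0}
    - {"hand": 1,"dx": -1,"dy": -0.6,"dz": 0,"wx": 0,"wy": 0,"wz": 0}
    - {"hand": 1,"dx": -0.6,"dy": 0,"dz": 0,"wx": 0,"wy": 0,"wz": 0.04}
    - {"hand": 1,"dx": 0,"dy": 0,"dz": 0,"wx": 0,"wy": 0,"wz": 0.04}
    - {"hand": 1,"dx": 0,"dy": 0,"dz": 0,"wx": 0,"wy": 0,"wz": 0}

```text
t: 14.05
tcp_pos: [0.4234, -0.3274, 0.2562]
tool_rot: [-2.378, -2.052, 0.0]
contact_force: [-0.2, 0.4, -0.5]
width: 0.999
grasp_force: 0.0
```

Run:
```python
from h import *; show(ST)
t=viewer.snapshot("top"); w=viewer.snapshot("wrist")
cv2.imwrite("pics/top1.png",t[:,:,::-1]);cv2.imwrite("pics/w1.png",w[:,:,::-1])
cv2.imwrite("pics/d.png",np.hstack([cv2.resize(t[110:250,220:360,::-1],(350,350)),cv2.resize(w[:,:,::-1],(450,281))[[*range(281)]+[280]*69]]))
def rect(n,im,x0,x1,y0,y1):
    hsv=cv2.cvtColor(im[y0:y1,x0:x1],cv2.COLOR_RGB2HSV); m=((hsv[...,1]>90)&(hsv[...,2]>80)&(hsv[...,0]<25)).astype(np.uint8)
    k,l,st,c=cv2.connectedComponentsWithStats(m); j=1+st[1:,4].argmax(); print(st[j],c[j]+[x0,y0])
rect("wrist",w,0,640,0,400)
print(proj("wrist",[[.4231,-.3276,.067]]), proj("wrist",[[.4231,-.3276,.0]]))
```

```text
14.05 [ 0.4234 -0.3274  0.2562] toolx 81.6 q [-0.88  0.34  1.47 -0.    1.34 -0.73] 0.9987200393809677
stand frame [-0.4716  0.1725  0.2562]
[ 296  118   44  104 4020] [317.35721393 169.42935323]
[[317.25812283 178.02934086]] [[317.3220783  166.52243293]]
```

View pics/d.png

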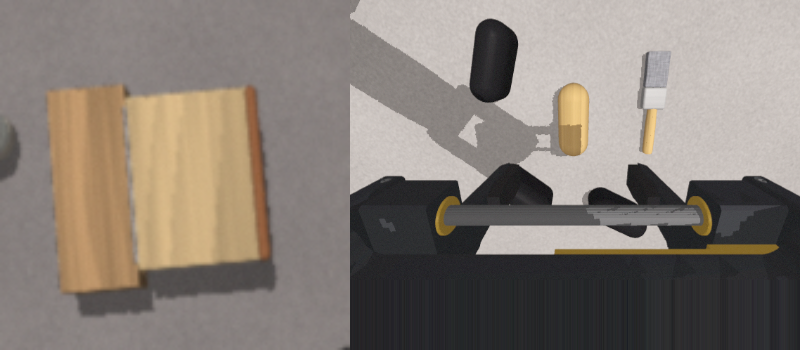

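The leaf is down level on the brace: in the top view the nosing is now at the right, about (257,170). The tan block is centred under the open fingers at (573,118), clear of the brush and the black blocks. I descend and grip.

servo_tool:
  commands:
    - {"hand": 1,"dx": 0,"dy": 0,"dz": 1,"wx": 0,"wy": 0,"wz": 0}
    - {"hand": 1,"dx": 0,"dy": 0,"dz": 1,"wx": 0,"wy": 0,"wz": 0}
    - {"hand": 1,"dx": 0,"dy": 0,"dz": 1,"wx": 0,"wy": 0,"wz": 0}
    - {"hand": 1,"dx": 0,"dy": 0,"dz": 1,"wx": 0,"wy": 0,"wz": 0}
    - {"hand": 1,"dx": 0,"dy": 0,"dz": 1,"wx": 0,"wy": 0,"wz": 0}
    - {"hand": 1,"dx": 0,"dy": 0,"dz": 1,"wx": 0,"wy": 0,"wz": 0}
    - {"hand": 1,"dx": 0,"dy": 0,"dz": 1,"wx": 0,"wy": 0,"wz": 0}
    - {"hand": 1,"dx": 0,"dy": 0,"dz": 1,"wx": 0,"wy": 0,"wz": 0}
    - {"hand": 1,"dx": 0,"dy": 0,"dz": 0.5,"wx": 0,"wy": 0,"wz": 0}
    - {"hand": 1,"dx": 0,"dy": 0,"dz": 0.4,"wx": 0,"wy": 0,"wz": 0}

```text
t: 15.4
tcp_pos: [0.4237, -0.3272, 0.034]
tool_rot: [2.378, 2.052, 0.0]
contact_force: [-0.6, -0.4, 0.8]
width: 0.998
grasp_force: 0.0
```

servo_tool:
  commands:
    - {"hand": -1,"dx": 0,"dy": 0,"dz": 0,"wx": 0,"wy": 0,"wz": 0}
    - {"hand": -1,"dx": 0,"dy": 0,"dz": 0,"wx": 0,"wy": 0,"wz": 0}
    - {"hand": -1,"dx": 0,"dy": 0,"dz": 0,"wx": 0,"wy": 0,"wz": 0}
    - {"hand": -1,"dx": 0,"dy": 0,"dz": 0,"wx": 0,"wy": 0,"wz": 0}
    - {"hand": -1,"dx": 0,"dy": 0,"dz": 0,"wx": 0,"wy": 0,"wz": 0}
    - {"hand": -1,"dx": 0,"dy": 0,"dz": 0,"wx": 0,"wy": 0,"wz": 0}
  squeeze: 25

```text
t: 16.15
tcp_pos: [0.4236, -0.3273, 0.0346]
tool_rot: [2.379, 2.051, -0.0]
contact_force: [-0.7, 1.2, 4.9]
width: 0.612
grasp_force: 25.0
```

Gripped: the opening is 53.9 mm and the force is 25 N. I lift and turn the block lengthways to the hinge.

servo_tool:
  commands:
    - {"hand": -1,"dx": 0,"dy": 0,"dz": -0.4,"wx": 0,"wy": 0,"wz": 0}
    - {"hand": -1,"dx": 0,"dy": 0,"dz": -0.8,"wx": 0,"wy": 0,"wz": 0}
    - {"hand": -1,"dx": 0,"dy": 0,"dz": -1,"wx": 0,"wy": 0,"wz": 0}
    - {"hand": -1,"dx": 0,"dy": 0,"dz": -1,"wx": 0,"wy": 0,"wz": 0.0526}
    - {"hand": -1,"dx": 0,"dy": 0,"dz": -1,"wx": 0,"wy": 0,"wz": 0.0526}
    - {"hand": -1,"dx": 0,"dy": 0,"dz": -1,"wx": 0,"wy": 0,"wz": 0.0526}
    - {"hand": -1,"dx": 0,"dy": 0,"dz": -1,"wx": 0,"wy": 0,"wz": 0.0526}
    - {"hand": -1,"dx": 0,"dy": 0,"dz": -0.8,"wx": 0,"wy": 0,"wz": 0.0526}
    - {"hand": -1,"dx": 0,"dy": 0,"dz": 0,"wx": 0,"wy": 0,"wz": 0.0526}
    - {"hand": -1,"dx": 0,"dy": 0,"dz": 0,"wx": 0,"wy": 0,"wz": 0.0526}
    - {"hand": -1,"dx": 0,"dy": 0,"dz": 0,"wx": 0,"wy": 0,"wz": 0.0526}
    - {"hand": -1,"dx": 0,"dy": 0,"dz": 0,"wx": 0,"wy": 0,"wz": 0}

```text
t: 17.65
tcp_pos: [0.4233, -0.3268, 0.2091]
tool_rot: [-3.137, -0.161, 0.001]
contact_force: [-1.0, 1.6, -4.4]
width: 0.613
grasp_force: 25.0
```

Run:
```python
from h import *; show(ST); t=manip.read_state()
# block centre vs TCP along its length: compare grasp; target leaf centre
g=S2W([-.05-.081,0,.112],ST)[0]; r=R.from_rotvec(t["tool_rot"]).as_matrix()
d=np.array([g[0],g[1],.23])-t["tcp_pos"]; print(g.round(4),(r.T@d/.025).round(2))
im=cv2.imread("pics/top1.png")[110:250,220:360]
w=viewer.snapshot("wrist"); cv2.imwrite("pics/w2.png",w[:,:,::-1])
```

```text
17.65 [ 0.4233 -0.3268  0.2091] toolx 5.9 q [-0.88  0.38  1.54  0.    1.23  0.59] 0.6133787074817041
stand frame [-0.4711  0.1725  0.2091]
[0.5601 0.0291 0.112 ] [  6.9  -13.6   -0.83]
```

servo_tool:
  commands:
    - {"hand": -1,"dx": 0.25,"dy": -0.5,"dz": -0.2,"wx": 0,"wy": 0,"wz": 0}
    - {"hand": -1,"dx": 0.5,"dy": -1,"dz": -0.2,"wx": 0,"wy": 0,"wz": 0}
    - {"hand": -1,"dx": 0.5,"dy": -1,"dz": -0.2,"wx": 0,"wy": 0,"wz": 0}
    - {"hand": -1,"dx": 0.5,"dy": -1,"dz": -0.2,"wx": 0,"wy": 0,"wz": 0}
    - {"hand": -1,"dx": 0.5,"dy": -1,"dz": 0,"wx": 0,"wy": 0,"wz": 0}
    - {"hand": -1,"dx": 0.5,"dy": -1,"dz": 0,"wx": 0,"wy": 0,"wz": 0}
    - {"hand": -1,"dx": 0.5,"dy": -1,"dz": 0,"wx": 0,"wy": 0,"wz": 0}
    - {"hand": -1,"dx": 0.5,"dy": -1,"dz": 0,"wx": 0,"wy": 0,"wz": 0}
    - {"hand": -1,"dx": 0.5,"dy": -1,"dz": 0,"wx": 0,"wy": 0,"wz": 0}
    - {"hand": -1,"dx": 0.5,"dy": -1,"dz": 0,"wx": 0,"wy": 0,"wz": 0}
    - {"hand": -1,"dx": 0.5,"dy": -1,"dz": 0,"wx": 0,"wy": 0,"wz": 0}
    - {"hand": -1,"dx": 0.5,"dy": -1,"dz": 0,"wx": 0,"wy": 0,"wz": 0}

```text
t: 19.2
tcp_pos: [0.5376, -0.0248, 0.2296]
tool_rot: [-3.137, -0.162, -0.0]
contact_force: [-0.4, 0.3, -4.2]
width: 0.609
grasp_force: 25.0
```

servo_tool:
  commands:
    - {"hand": -1,"dx": 0.5,"dy": -0.8,"dz": 0,"wx": 0,"wy": 0,"wz": 0}
    - {"hand": -1,"dx": 0.4,"dy": -0.8,"dz": 0,"wx": 0,"wy": 0,"wz": 0}
    - {"hand": -1,"dx": 0.2,"dy": -0.5,"dz": 0,"wx": 0,"wy": 0,"wz": 0}
    - {"hand": -1,"dx": 0,"dy": 0,"dz": 0,"wx": 0,"wy": 0,"wz": 0}

```text
t: 19.7
tcp_pos: [0.5595, 0.0293, 0.2293]
tool_rot: [-3.137, -0.162, 0.0]
contact_force: [-1.5, 0.7, -4.0]
width: 0.609
grasp_force: 25.0
```

Run:
```python
from h import *; show(ST)
w=viewer.snapshot("wrist"); s=viewer.snapshot("scene")
cv2.imwrite("pics/e.png",np.hstack([cv2.resize(s[140:280,290:430,::-1],(350,350)),cv2.resize(w[:,:,::-1],(450,281))[[*range(281)]+[280]*69]]))
```

```text
19.7 [0.5595 0.0293 0.2293] toolx 5.9 q [-0.16  0.41  1.43  0.    1.3   1.31] 0.6088110012067035
stand frame [-0.1308  0.0006  0.2293]
```

View pics/e.png

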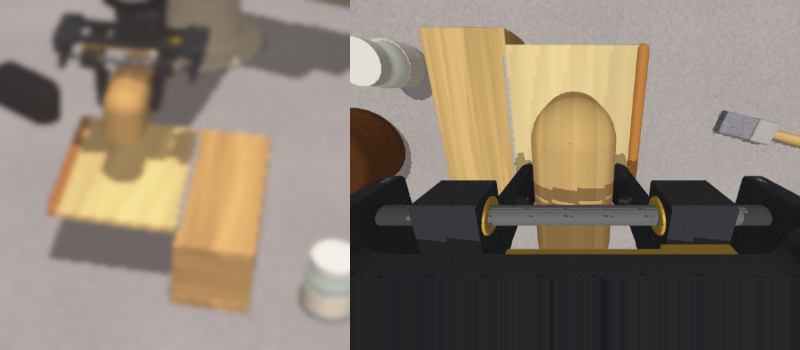

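Over the leaf, the block is in the fingers at (573,150), lined up with the hinge at (510,110) and the nosing at (640,110). I lower it.

servo_tool:
  commands:
    - {"hand": -1,"dx": 0,"dy": 0,"dz": 0.6,"wx": 0,"wy": 0,"wz": 0}
    - {"hand": -1,"dx": 0,"dy": 0,"dz": 0.7,"wx": 0,"wy": 0,"wz": 0}
    - {"hand": -1,"dx": 0,"dy": 0,"dz": 0.7,"wx": 0,"wy": 0,"wz": 0}
    - {"hand": -1,"dx": 0,"dy": 0,"dz": 0.6,"wx": 0,"wy": 0,"wz": 0}
    - {"hand": -1,"dx": 0,"dy": 0,"dz": 0.4,"wx": 0,"wy": 0,"wz": 0}
    - {"hand": -1,"dx": 0,"dy": 0,"dz": 0.2,"wx": 0,"wy": 0,"wz": 0}
    - {"hand": -1,"dx": 0,"dy": 0,"dz": 0,"wx": 0,"wy": 0,"wz": 0}

```text
t: 20.68
tcp_pos: [0.5597, 0.0284, 0.1492]
tool_rot: [-3.138, -0.158, -0.0]
contact_force: [0.1, 0.6, -3.8]
width: 0.614
grasp_force: 25.0
```

servo_tool:
  commands:
    - {"hand": -1,"dx": 0,"dy": 0,"dz": 0.04,"wx": 0,"wy": 0,"wz": 0}
    - {"hand": -1,"dx": 0,"dy": 0,"dz": 0.02,"wx": 0,"wy": 0,"wz": 0}
    - {"hand": -1,"dx": 0,"dy": 0,"dz": 0,"wx": 0,"wy": 0,"wz": 0}

```text
t: 21.05
tcp_pos: [0.5597, 0.0284, 0.1479]
tool_rot: [3.138, 0.158, 0.001]
contact_force: [0.3, -1.4, -3.3]
width: 0.609
grasp_force: 25.0
```

servo_tool:
  commands:
    - {"hand": -1,"dx": 0,"dy": 0,"dz": 0.03,"wx": 0,"wy": 0,"wz": 0}
    - {"hand": -1,"dx": 0,"dy": 0,"dz": 0.03,"wx": 0,"wy": 0,"wz": 0}
    - {"hand": -1,"dx": 0,"dy": 0,"dz": 0,"wx": 0,"wy": 0,"wz": 0}

```text
t: 21.42
tcp_pos: [0.5597, 0.0284, 0.1466]
tool_rot: [3.138, 0.158, 0.001]
contact_force: [-2.0, -0.4, 1.5]
width: 0.612
grasp_force: 25.0
```

Touchdown: the vertical force went from −3.5 to +1.5 N at the predicted height. I release and lift.

servo_tool:
  commands:
    - {"hand": 0.3,"dx": 0,"dy": 0,"dz": 0,"wx": 0,"wy": 0,"wz": 0}
    - {"hand": 0.4,"dx": 0,"dy": 0,"dz": 0,"wx": 0,"wy": 0,"wz": 0}
    - {"hand": 0.8,"dx": 0,"dy": 0,"dz": 0,"wx": 0,"wy": 0,"wz": 0}
    - {"hand": 0.8,"dx": 0,"dy": 0,"dz": 0,"wx": 0,"wy": 0,"wz": 0}
    - {"hand": 0.8,"dx": 0,"dy": 0,"dz": 0,"wx": 0,"wy": 0,"wz": 0}
    - {"hand": 0.8,"dx": 0,"dy": 0,"dz": -0.4,"wx": 0,"wy": 0,"wz": 0}
    - {"hand": 0.8,"dx": 0,"dy": 0,"dz": -0.8,"wx": 0,"wy": 0,"wz": 0}
    - {"hand": 0.8,"dx": 0,"dy": 0,"dz": -1,"wx": 0,"wy": 0,"wz": 0}
    - {"hand": 0.8,"dx": 0,"dy": 0,"dz": -1,"wx": 0,"wy": 0,"wz": 0}
    - {"hand": 0.8,"dx": 0,"dy": 0,"dz": -1,"wx": 0,"wy": 0,"wz": 0}
    - {"hand": 0.8,"dx": 0,"dy": 0,"dz": -1,"wx": 0,"wy": 0,"wz": 0}

```text
t: 22.8
tcp_pos: [0.5595, 0.0284, 0.2779]
tool_rot: [3.137, 0.158, 0.001]
contact_force: [0.6, -0.7, 0.0]
width: 0.901
grasp_force: 0.0
```

Run:
```python
from h import *; show(ST)
w=viewer.snapshot("wrist"); s=viewer.snapshot("scene")
cv2.imwrite("pics/f.png",np.hstack([cv2.resize(s[140:280,290:430,::-1],(350,350)),cv2.resize(w[:,:,::-1],(450,281))[[*range(281)]+[280]*69]]))
```

```text
22.8 [0.5595 0.0284 0.2779] toolx 5.8 q [-0.16  0.38  1.35  0.    1.41  1.31] 0.9008203025300033
stand frame [-0.1316  0.0006  0.2779]
```

View pics/f.png

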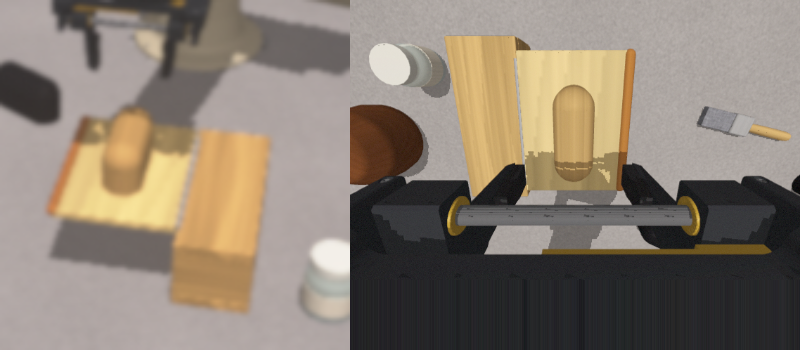

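The block stands alone and upright at (573,133), along the hinge, with the fingers clear. I check the offset numerically before handing in.

Run:
```python
from h import *
k=450/640
P=S2W([[-.131,-.065,.147],[-.131,.065,.147],[-.104,0,.152],[-.158,0,.152],[-.05,-.11,.112],[-.21,-.11,.116]],ST)
print((proj("wrist",P)*k+[350,0]).round(0))
```

```text
[[572.  87.]
 [572. 178.]
 [552. 137.]
 [592. 137.]
 [513.  52.]
 [630.  51.]]
```

Predicted and observed outlines agree within about 3 px, so the block is centred within a few mm.

```bash
python3 -c "
from workcell import order; print(order.close_job())"
```

```text
the job is handed in; nothing more can be done
None
```

The job is handed in, though no verdict came back: the brace is seated past its catch, the leaf is down on it, and the cap block stands centred along the hinge, released; the brush, dome and jar were not touched.

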